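# Steady the smoke-detector test board, fit its heads, run the test, tidy up

## Robot

A 7-joint arm with a two-finger parallel gripper is mounted at the origin on the work surface; the furniture and walls round the work are solid. World frame = base frame: x ahead of the robot, y to its left, z up, the work surface at z = 0. Lengths are in mm, angles in rad, forces in N, time in s.
With the tool pointing down it reaches from about 425 to 950 mm from the base axis. Payload 4.7 kg.
Tool frame: the origin (TCP) lies at the very end of the fingers, on their centre line; the grasp point (between the pads) lies 19 mm behind it (manip.grip_depth is the distance from the TCP to the grasp point, in mm); z points along the fingers, y is the line along which they close (so a half turn about z gives the same grasp; the last joint's range is limited). The gripper opens to 85 mm and grips with 20 to 120 N. Pads are 22 mm wide; open, the fingers measure 114 mm over their backs; the gripper's body (76 mm by 85 mm) begins 54 mm behind the grasp point. The pads swing forward as they close: fully open they stand 13 mm farther back than shut.
Start: joints at [-0.029, 0.469, -0.049, 1.532, 0.024, 1.141, -0.082], TCP at [675.017, 0.046, 231.335] pointing down, gripper open.
Joint ranges: [-2.59, 2.59], [-0.33, 1.99], [-1.39, 1.29], [0.1, 2.45], [-1.04, 4.18], [0.21, 1.99], [-2.66, 2.66]. Speed limits (rad/s): [2.57, 2.57, 3.14, 3.14, 3.14, 3.14, 3.14].

## Interface

Orientations are given as [roll, pitch, yaw] about the fixed x, y, z axes, in that order (R = Rz(yaw) Ry(pitch) Rx(roll)).
In Python, from workcell import manip gives the robot as it stands. Calls block until the motion is done:
- manip.movep(position, orientation): joint-space move of the TCP to a pose.
- manip.line_to(position, rot=None, speed=150, f_stop=None): straight line of the TCP; rot=None keeps the orientation; speed is the mean speed in mm/s. With f_stop (N) it stops when the force on the tool has changed by that much, and returns True; else False.
- manip.move_j(angles): joint-space move.
- manip.move_gripper(opening, effort=None): finger opening in mm; effort is the grip in N (None keeps the last); returns when the fingers have stopped.
- manip.hold(seconds).
- manip.inverse_kinematics(position, orientation): joint angles nearest the present ones, or None.
- manip.state(): the state.
- manip.snapshot(name): name is "scene" or "side" or "wrist"; returns the picture (384x512x3 uint8, red, green, blue); there is no depth.
- manip.calibration(name): a dict with "fx", "fy", "cx", "cy" (pixels), "cam_to_world" (4x4, takes a point from camera to world coordinates); the wrist camera has in their place "hand_eye" (4x4, takes a point from camera to tool coordinates, whose origin is the TCP and whose axes are the flange's). Camera axes: x right, y up, looking along -z (the intrinsics and any distortion apply to the point x, -y, -z); pixel columns grow to the right and rows downward; lengths in mm; the calibration is good to about 2 mm. A picture is of the moment at which its call begins: read the wrist's pose just before it. calibration takes no time and is no camera call.
A pose or a line that the arm cannot do raises manip.MotionError and nothing moves.
- manip.hand_in(): hands the job in; it is judged then, once.
The state is a dict: "time_s": time; "joints": joint angles; "dq": joint speeds; "tau": joint torques, N m; "tool_pos": TCP position; "tcp_rot": TCP orientation; "ft_force": force on the tool from outside, world axes, zero at the start; "torque": the same for the moment, N m; "finger_gap": finger opening in mm; "grasp_force": force on a finger pad.
Only numpy, scipy, OpenCV 4.12 (cv2) and the standard library are available. Lean on these libraries where they do the work, as an engineer would, in place of code of your own. Each camera call takes 0.05 s, during which the arm holds its last target. There are 200 camera calls.

## Task

Push the rubber wedge, thin end first, under the front edge of the detector test board until the board is level against its stop and the wedge is jammed tight; then fit every detector head to a base of its own, set upright and turned by feel until its hidden lugs drop in and it sits fully home, and once all are home press the test button right down. Put the two mounting brackets away in the fitted tray, boss up and flat on its floor, lengthwise, one to a compartment. Leave the stapler and the sticky notes where they are.

Things in the scene. Friction and masses are not known exactly. Their poses are not given: they have to be found in the camera images.
- stand: dark steel rail, fixed, that carries the detector test board. Origin on the desk under the board's centre; x from the board's front edge to its rear (away from the robot), y along the board to the left. The board is a grey slab 125 mm (x) by 396 mm (y), 12 mm thick, its face 32 mm above the desk when level
- board (a joint): tilt of the test board on its rear pivot (30 mm behind the centre, along y), rad: 0 = level, against the stop; -0.065 = as it stands at first, its front edge drooping 6 mm. It weighs about 2 kg and falls back unless something holds the front edge up
- front_edge (a point): middle of the lower front edge of the board (the edge towards the robot, 396 mm long, along the stand's y). 20 mm above the desk when the board is level, 14 mm at first; the space below is free for 75 mm inwards, except at the two small feet 165 mm either side of the middle
- base_left (a point): left-hand (+y) one of three detector bases in a row on the board: a round white cup 104 mm across, 17 mm high, mouth 68 mm, its rim (68 to 95 mm across) cut by three slots 16 mm wide at 120 degrees for a head's lugs. This point: centre of the base on the board's face; x, y, z as the board's. Each base is screwed down at an angle of its own, not given
- base_middle (a point): middle base, the same, 115 mm from its neighbours. A head set on a base is centred by its spigot (2.5 mm play); with the lugs on the rim the head's underside is 12 mm above this point. It drops 7 mm, to 5 mm, when turned till lugs meet slots (within 3.5 degrees): at most 120 degrees of turn, under a light press of 3 to 10 N
- base_right (a point): right-hand (-y) base, the same (base_left gives the shape, base_middle how a head seats)
- test_button (a joint): travel of the test button, m: 0 = up, 0.006 = fully down, which takes 5 N; springs back
- test_button_top (a point): centre of the top of the grey test button (28 mm across, in a black housing 44 mm across), at the right-hand end of the board 78 mm from the right base, 22 mm above the board's face; pressed downwards
- wedge: black rubber wedge, 110 mm long, 36 mm wide. Origin: centre of its underside; x points to the thin end, z up. 3 mm high at the thin end, rising evenly to 25 mm at 90 mm from it, then a level heel 20 mm long. Lies flat; grip it across the 36 mm at the heel
- wedge_tip (a point): middle of the thin end of the wedge, at desk level. Pushed squarely under the board the wedge meets the edge when the tip is 45 mm in and jams at about 70 mm; pushing takes about 5 to 18 N until then, and it stays where it is left
- head_1: white round smoke-detector head, 94 mm across, 62 mm high, 0.10 to 0.17 kg. Origin: centre of its underside; z up its axis. From below: spigot 63 mm across (0 to 12 mm high), flange 94 mm across (12 to 24 mm), cone to 33 mm, then the round nose to grip, 48 mm across (33 to 62 mm). Stands upright on the desk at first. None when absent: 2 or 3 heads are there
- head_2: second head, the same. Under the flange round the spigot every head has three lugs at 120 degrees, one along the head's own x axis: 11 mm wide, 35 to 45 mm from the axis, 5 to 12 mm above the underside
- head_3: third head, the same as the others (head_1 gives the sizes, head_2 the lugs). Any head fits any base
- tray: grey tray, fixed, 134 mm (x) by 114 mm (y), walls and floor 3 mm, 12 mm high. Two dividers along x make three compartments, each 128 mm by 34 mm inside, centred at y = -37, 0 and +37 mm. Origin: centre of its underside; z up
- bracket_1: aluminium mounting bracket: flat bar 110 mm (its x) by 24 mm, 6 mm thick, with a boss in the middle 30 mm long, 24 mm wide, rising to 21 mm. 0.06 kg. Origin: centre of its underside, z up; lies boss up on the desk. Grip the boss (across it or by its ends); either bracket, either end first, fits any compartment
- bracket_2: second bracket, the same
- note_block: block of sticky notes, 75 x 75 x 22 mm, origin centre of its underside; leave it alone
- stapler: stapler, 32 x 125 x 44 mm, long side along its y, origin centre of its underside; leave it alone

How it is judged:
By the outcome, as a careful person would: the job done as asked, in the order asked, and still so for the second after the job is handed in, with the robot touching nothing.
Of head_1, head_2, head_3 only 2 to 3 are there at a start; the rules pass over those that are not, and their reading is None.
At some moment in a run one of head_1, head_2, head_3, bracket_1, bracket_2 may be knocked a few centimetres aside while the robot is not near it.
Once in a run the grip may slacken for a moment while it holds something.
It also fails if it takes over 210 s, if anything falls off the work surface, if the arm or the gripper's body presses on something with over 40 N, if the wrist force passes 120 N, or if a joint passes its speed limit or range.

## Working session

There is one attempt and no reset: what is moved stays moved. The work goes in short steps, each a Python script; the robot and the scene stay as the last script left them, time stands still between calls to the robot, and variables do not carry over. Pictures are saved under pics/ and viewed, at most 14 in all, crops included, and the job is handed in when it is done.

```bash
ls -la; mkdir -p pics; python3 - <<'E'
from workcell import manip
import cv2,numpy as np
np.set_printoptions(precision=3,suppress=True)
for n in("scene","side","wrist"):
    im=manip.snapshot(n); cv2.imwrite(f"pics/{n}0.png",im[:,:,::-1])
    print(n,manip.calibration(n))
print(manip.state())
E
python3 -c "
import cv2
a=cv2.imread('pics/scene0.png');cv2.imwrite('pics/s0.png',cv2.resize(a,(800,600),interpolation=2))
a=cv2.imread('pics/side0.png');cv2.imwrite('pics/d0.png',cv2.resize(a,(800,600),interpolation=2))"
```

```text
total 16
drwxr-xr-x  3 agent agent 4096 Nov 27 01:28 .
drwxr-xr-x 23 root  root  4096 Nov 27 01:28 ..
drwxr-xr-x  2 agent agent 4096 Nov 27 01:28 pics
-rw-r--r--  1 agent agent   44 Jan  1  1970 workcell.py
scene {'fx': 365.57202373214517, 'fy': 365.57202373214517, 'cx': 258.4776228476602, 'cy': 188.85434997871334, 'cam_to_world': array([[ -0.947,   0.247,  -0.207, 281.56 ],
       [ -0.322,  -0.741,   0.589, 472.96 ],
       [ -0.007,   0.624,   0.781, 753.913],
       [  0.   ,   0.   ,   0.   ,   1.   ]])}
side {'fx': 473.2778259798075, 'fy': 473.2778259798075, 'cx': 255.67895801056952, 'cy': 192.32129905190965, 'cam_to_world': array([[ -0.968,   0.109,  -0.227, 206.336],
       [ -0.251,  -0.474,   0.844, 923.748],
       [ -0.016,   0.874,   0.487, 605.136],
       [  0.   ,   0.   ,   0.   ,   1.   ]])}
wrist {'fx': 329.1607772231878, 'fy': 329.1607772231878, 'cx': 255.47313628564189, 'cy': 188.479799611379, 'hand_eye': array([[   0.001,    0.952,    0.307,   79.047],
       [   1.   ,   -0.001,   -0.   ,    1.856],
       [   0.   ,    0.307,   -0.952, -143.76 ],
       [   0.   ,    0.   ,    0.   ,    1.   ]])}
{'time_s': 0.15, 'joints': array([-0.029,  0.469, -0.049,  1.533,  0.024,  1.141, -0.082]), 'dq': array([ 0.001, -0.003, -0.   , -0.003,  0.   ,  0.   , -0.001]), 'tau': array([  0.   , -51.077,  -0.047, -23.798,   0.011,   0.005,  -0.   ]), 'tool_pos': array([674.56 ,   0.015, 230.501]), 'tcp_rot': array([-3.14 ,  0.   ,  1.571]), 'ft_force': array([ 0.071, -0.004, -0.199]), 'torque': array([ 0.04 ,  0.033, -0.004]), 'grasp_force': 0.0, 'finger_gap': 85.4592946537644}
```

View pics/s0.png

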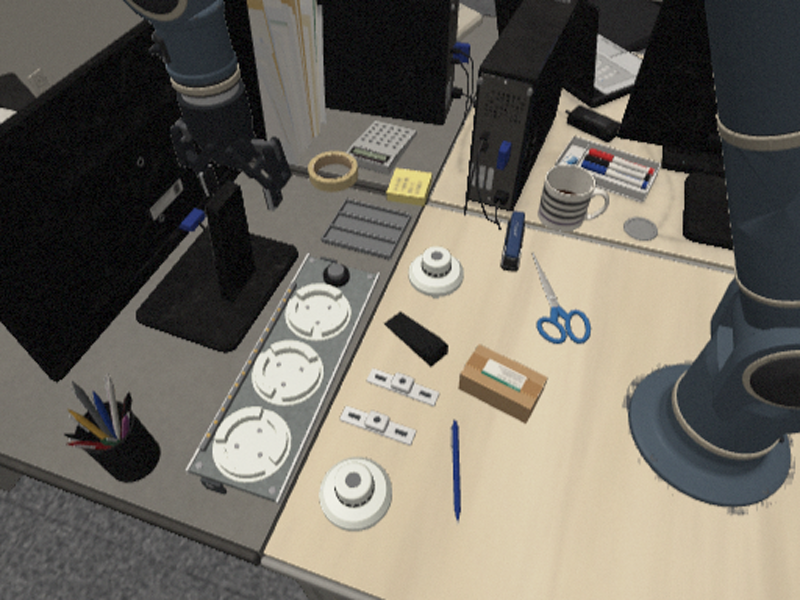

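View pics/d0.png

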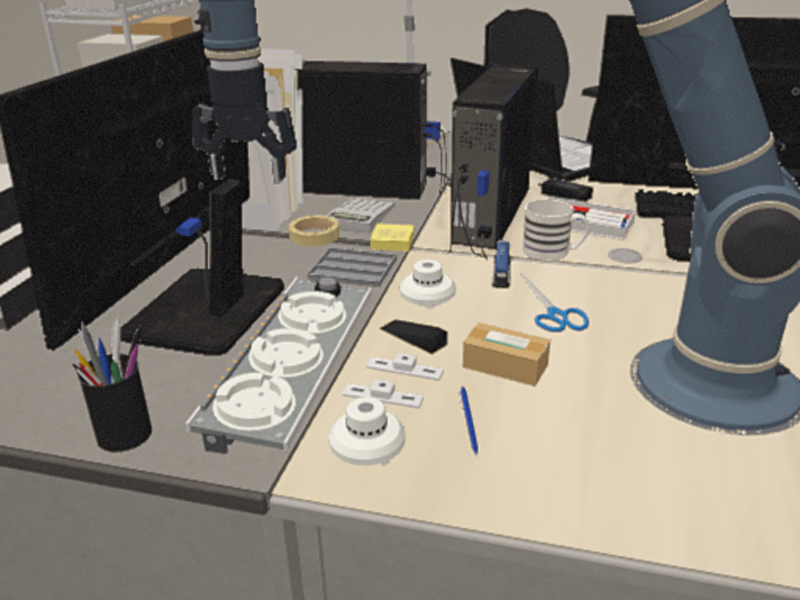

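The scene shows two heads at about (355,490) and (436,268), and three bases at (252,443), (288,372) and (318,310). The button is at (336,270), the wedge at (417,338) with its heel lower right, the brackets at (402,385) and (377,423), and the tray at (366,228). I'll take rough positions from rays.

```bash
cat > h.py <<'E'
from workcell import manip
import cv2, numpy as np
from scipy.spatial.transform import Rotation as R
np.set_printoptions(precision=3, suppress=True, linewidth=160)
def cam(name, st=None):
    c = manip.calibration(name)
    K = np.array([[c['fx'],0,c['cx']],[0,c['fy'],c['cy']],[0,0,1]])
    if name != 'wrist': return K, c['cam_to_world']
    T = np.eye(4); T[:3,:3] = R.from_euler('xyz', st['tcp_rot']).as_matrix(); T[:3,3] = st['tool_pos']
    return K, T @ c['hand_eye']
def ray(C, uv):
    K, T = C
    p = np.linalg.inv(K) @ np.array([*uv, 1.0])
    return T[:3,3], T[:3,:3] @ (p * [1,-1,-1])
def onz(C, uv, z):
    o, d = ray(C, uv)
    return o + d*(z-o[2])/d[2]
def proj(C, P):
    K, T = C
    p = (np.linalg.inv(T) @ np.append(P,1))[:3] * [1,-1,-1]
    return (K @ p)[:2]/p[2]
def tri(obs):
    A = np.zeros((3,3)); b = np.zeros(3)
    for C, uv in obs:
        o, d = ray(C, uv); d = d/np.linalg.norm(d); M = np.eye(3)-np.outer(d,d)
        A += M; b += M @ o
    return np.linalg.solve(A, b)
def shot(name='wrist', save=None):
    st = manip.state(); im = manip.snapshot(name)[:,:,::-1].copy()
    if save: cv2.imwrite(f'pics/{save}.png', im)
    return im, cam(name, st)
DOWN = lambda yaw: [np.pi, 0, yaw]
E
python3 - <<'E'
from h import *
S=cam('scene');D=cam('side');k=1/1.5625
pts={'headA top':((354,474),(367,407),62),'headB top':((436,254),(428,267),62),'baseL':((252,443),(253,400),49),'baseM':((288,372),(286,353),49),'baseR':((318,310),(312,312),49),
'button':((336,268),(327,287),54),'br1 boss':((402,381),(404,358),21),'br2 boss':((377,420),(382,385),21),'wedge tip':((389,318),(384,326),3),'tray':((368,228),(356,266),8),'wheel':((442,352),(446,343),25),
'frontL':((275,497),(277,437),28),'frontR':((378,273),(372,290),28),'note':((410,183),(393,236),22),'stapler':((513,237),(502,262),44)}
for n,(a,b,z) in pts.items():
    a=np.array(a)*k;b=np.array(b)*k
    print(n,tri([(S,a),(D,b)]),onz(S,a,z)[:2],onz(D,b,z)[:2])
E
```

```text
headA top [433.413 237.933  56.339] [431.779 239.775] [431.483 245.021]
headB top [ 445.273 -155.428   53.067] [ 442.444 -147.518] [ 442.155 -137.916]
baseL [583.62  236.746  39.476] [577.039 239.494] [579.996 248.071]
baseM [586.837 121.107  36.781] [579.831 126.895] [580.568 138.141]
baseR [591.989   3.35   36.432] [584.825  11.436] [585.286  23.443]
button [602.499 -92.98   28.881] [590.14  -73.443] [586.526 -48.856]
br1 boss [427.489  75.054  22.986] [426.157  73.707] [430.001  72.289]
br2 boss [440.383 144.82   22.678] [439.097 143.809] [442.745 142.665]
wedge tip [491.079 -44.206  -2.801] [487.887 -40.439] [489.981 -34.948]
tray [ 593.463 -218.902    7.824] [ 592.897 -218.762] [ 593.862 -218.632]
wheel [385.482  -2.893   6.289] [384.268   9.225] [378.5    25.894]
frontL [526.312 290.531  33.336] [523.156 288.221] [534.56  284.557]
frontR [ 531.325 -109.384   23.486] [ 530.206 -105.75 ] [ 528.365 -101.335]
note [ 561.432 -364.085    6.718] [ 553.925 -347.091] [ 554.186 -331.298]
stapler [ 334.68  -266.834   21.03 ] [ 331.95  -243.887] [ 330.676 -219.692]
```

```bash
python3 - <<'E'
from h import *
import pickle
out=[]
for i,p in enumerate([[525,215,280],[525,-20,280]]):
    manip.movep(p,DOWN(np.pi/2)); manip.hold(0.2)
    im,C=shot('wrist',f'w{i}'); out.append((im,C))
    cv2.imwrite(f'pics/w{i}b.png',cv2.resize(im,(800,600),interpolation=2))
pickle.dump(out,open('w.pkl','wb')); print(manip.state()['time_s'],manip.state()['tool_pos'])
E
```

```text
2.625 [525.197 -18.437 279.892]
```

View pics/w0b.png

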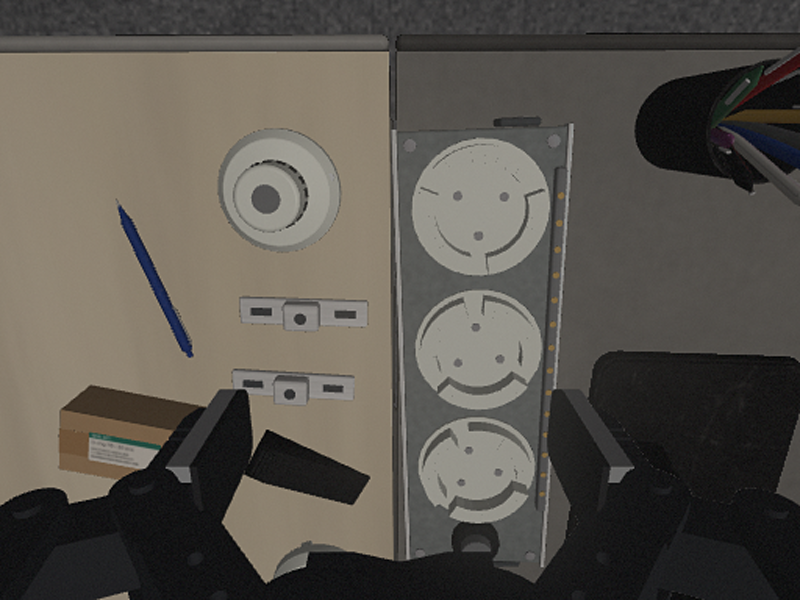

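View pics/w1b.png

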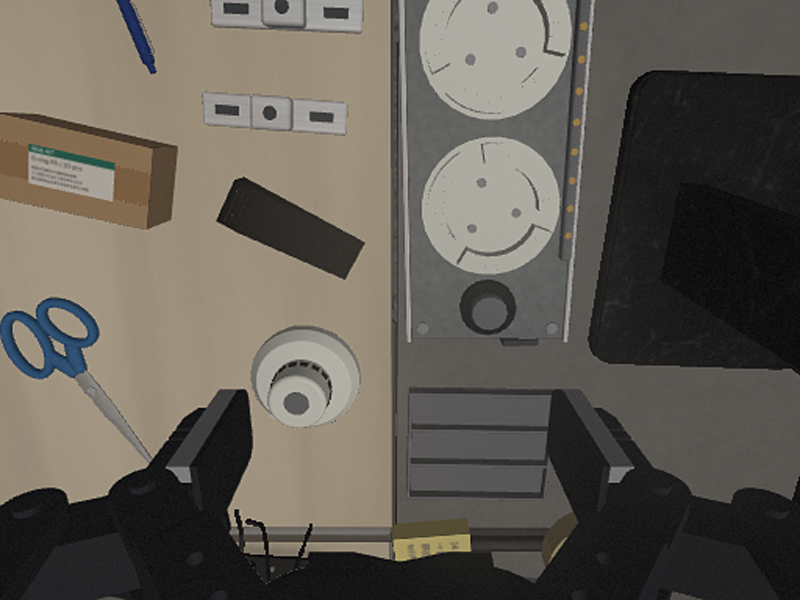

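The first wrist view (w0) shows head A with its nose dot at (266,199), brackets at (300,318) and (291,393), and all three bases. The second (w1) shows the wedge with its tip edge (364,240)-(346,278) and heel edge (243,178)-(217,222), bracket 1 at (270,113), head B's dot at (296,403), the button at (487,310) and the tray (410,390)-(545,495). Only two heads are there. Next I measure from blobs.

```bash
cat >> h.py <<'E'
def blob(im, click, r, thr, dark=True):
    """centroid of the thresholded blob nearest a click (pixels)"""
    u0,v0 = int(round(click[0]))-r, int(round(click[1]))-r; u0=max(u0,0); v0=max(v0,0)
    g = cv2.cvtColor(im[v0:v0+2*r+1,u0:u0+2*r+1], cv2.COLOR_BGR2GRAY)
    m = ((g<thr) if dark else (g>thr)).astype(np.uint8)
    n,l,s,c = cv2.connectedComponentsWithStats(m)
    k = 1+min(range(n-1), key=lambda i: np.hypot(*(c[i+1]+[u0,v0]-np.array(click))) + (1e3 if s[i+1,4]<4 else 0))
    return c[k]+[u0,v0], s[k,4], (l==k).astype(np.uint8), (u0,v0)
E
python3 - <<'E'
from h import *
import pickle
(im0,C0),(im1,C1)=pickle.load(open('w.pkl','rb')); k=.64
def dot(im,C,c,z,r=9,f=.72):
    c=np.array(c)*k; g=cv2.cvtColor(im,cv2.COLOR_BGR2GRAY); u,v=c.astype(int)
    bg=np.percentile(g[max(v-r,0):v+r,u-r:u+r],75)
    b,a,_,_=blob(im,c,r,bg*f); print(c,'->',b,a); return onz(C,b,z)[:2]
print('headA',dot(im0,C0,(266,199),62,12)); print('headB',dot(im1,C1,(296,403),62,10))
for n,im,C,b,s1,s2 in (('br1',im0,C0,(290,394),(252,384),(338,387)),('br1',im1,C1,(270,113),(226,110),(314,117)),('br2',im0,C0,(300,319),(261,311),(345,315))):
    B=dot(im,C,b,21,6); p=dot(im,C,s1,6,10); q=dot(im,C,s2,6,10); d=q-p
    print(n,B,(p+q)/2,np.linalg.norm(d),'ang',np.degrees(np.arctan2(d[1],d[0])))
print('button',dot(im1,C1,(489,311),54,22,.8))
# wedge
c=np.array((290,228))*k; b,a,m,o=blob(im1,c,55,60)
cn=max(cv2.findContours(m,0,2)[0],key=cv2.contourArea)[:,0]+np.array(o)
ap=cv2.approxPolyDP(cn.astype(np.int32),3,True)[:,0]; print('wedge',b,a,ap/k)
for p in ap: print(p, onz(C1,p,0)[:2],onz(C1,p,3)[:2],onz(C1,p,25)[:2])
# bases
for n,im,C,c in (('L',im0,C0,(480,206)),('M',im0,C0,(479,350)),('R',im0,C0,(478,470)),('R',im1,C1,(490,205))):
    c=np.array(c)*k; b,a,m,o=blob(im,c,60,125,False)
    cn=max(cv2.findContours(m,0,2)[0],key=cv2.contourArea); e=cv2.fitEllipse(cv2.convexHull(cn))
    e0=np.array(e[0])+o; print('base',n,a,e0,e[1],onz(C,e0,46)[:2], 'diam',e[1][1]*(C[1][2,3]-46)/C[0][0,0])
for n,c in zip(('a','b','c','d'),((410,390),(551,390),(545,496),(409,496))): print('tray',n,onz(C1,np.array(c)*k,12)[:2])
for n,im,C,c in (('fl',im0,C0,(398,130)),('fr1',im1,C1,(408,340)),('rr1',im1,C1,(567,340)),('rl',im0,C0,(573,125))): print(n,onz(C,np.array(c)*k,28)[:2])
E
```

```text
[170.24 127.36] -> [169.63  127.098] 265
headA [434.415 246.285]
[189.44 257.92] -> [189.303 257.697] 178
headB [ 445.704 -145.805]
[185.6  252.16] -> [184.929 252.048] 42
[161.28 245.76] -> [161.097 245.29 ] 62
[216.32 247.68] -> [212.667 248.167] 60
br1 [430.764  71.393] [430.518  71.556] 72.71873608318322 ang -3.6776675968561925
[172.8   72.32] -> [172.152  71.939] 66
[144.64  70.4 ] -> [144.917  69.969] 96
[200.96  74.88] -> [204.483  74.393] 89
br1 [430.606  72.216] [430.12   72.373] 71.10546899613136 ang -3.797936402373039
[192.   204.16] -> [191.574 203.957] 47
[167.04 199.04] -> [166.5 199. ] 70
[220.8 201.6] -> [220.594 200.971] 69
br2 [444.215 141.649] [444.131 141.722] 72.77795851290227 ang -2.3351855580292757
[312.96 199.04] -> [311.043 194.076] 658
button [593.222 -64.726]
wedge [183.898 145.597] 2754 [[234.375 179.688]
 [218.75  221.875]
 [343.75  278.125]
 [362.5   242.188]
 [245.312 178.125]]
[150 115] [393.874  21.445] [394.816  21.724] [401.721  23.773]
[140 142] [377.718 -12.849] [378.774 -12.327] [386.518  -8.498]
[220 178] [479.795 -60.852] [480.128 -59.99 ] [482.572 -53.668]
[232 155] [496.414 -29.471] [496.63  -28.831] [498.211 -24.138]
[157 114] [402.814  22.717] [403.692  22.987] [410.133  24.97 ]
base L 5664 [307.261 131.926] (86.00104522705078, 89.54731750488281) [586.84  238.444] diam 102.60963722887898
base M 3632 [305.917 221.763] (72.84742736816406, 80.75712585449219) [590.306 127.107] diam 92.53721516699285
base R 2683 [304.341 298.494] (63.516212463378906, 74.34795379638672) [593.232  14.591] diam 85.19313342178803
base R 5805 [313.616 131.143] (86.51239013671875, 90.16353607177734) [593.367   8.421] diam 103.45780627417655
tray a [ 537.362 -161.207]
tray b [ 663.447 -160.686]
tray c [ 668.433 -274.598]
tray d [ 537.593 -275.145]
fl [527.007 291.465]
fr1 [ 534.803 -106.116]
rr1 [ 667.06  -105.572]
rl [654.699 294.66 ]
```

```bash
python3 - <<'E'
from h import *
for deg in (-29,151):
  for t in (0,.1,.2,.3):
    y=np.radians(deg); p=t if deg<0 else -t
    for P in ([406.4,1,4],[406.4,1,90],[415,25,60],[415,25,5],[505,28,5]):
        yy=y if P[0]==406.4 else y+np.radians(29+1.6)
        q=manip.inverse_kinematics(P,[np.pi,p,yy]); print(deg,t,P,None if q is None else q)
E
```

```text
-29 0 [406.4, 1, 4] [-0.251  0.43   0.174  2.339 -0.193  0.385 -1.99 ]
-29 0 [406.4, 1, 90] [-0.27   0.241  0.187  2.288 -0.077  0.618 -2.102]
-29 0 [415, 25, 60] [-0.25   0.314  0.103  2.286 -0.061  0.544 -1.642]
-29 0 [415, 25, 5] [-0.234  0.433  0.087  2.314 -0.095  0.398 -1.611]
-29 0 [505, 28, 5] [-0.235  0.524  0.122  2.116 -0.125  0.509 -1.563]
-29 0.1 [406.4, 1, 4] [-0.201  0.459  0.165  2.28  -0.26   0.508 -1.893]
-29 0.1 [406.4, 1, 90] [-0.232  0.282  0.195  2.233 -0.161  0.723 -1.994]
-29 0.1 [415, 25, 60] [-0.239  0.355  0.103  2.222 -0.076  0.668 -1.621]
-29 0.1 [415, 25, 5] [-0.224  0.466  0.087  2.248 -0.1    0.531 -1.598]
-29 0.1 [505, 28, 5] [-0.223  0.558  0.116  2.046 -0.118  0.644 -1.566]
-29 0.2 [406.4, 1, 4] [-0.165  0.495  0.166  2.222 -0.304  0.629 -1.824]
-29 0.2 [406.4, 1, 90] [-0.199  0.328  0.203  2.179 -0.22   0.829 -1.914]
-29 0.2 [415, 25, 60] [-0.231  0.4    0.105  2.159 -0.086  0.786 -1.606]
-29 0.2 [415, 25, 5] [-0.216  0.505  0.089  2.182 -0.105  0.658 -1.588]
-29 0.2 [505, 28, 5] [-0.216  0.598  0.117  1.976 -0.118  0.774 -1.562]
-29 0.3 [406.4, 1,
[... 1091 characters left out ...]
92  0.495 -0.149  2.207 -0.058  0.616  1.07 ]
151 0.2 [406.4, 1, 90] [ 0.099  0.332 -0.153  2.162 -0.076  0.823  1.071]
151 0.2 [415, 25, 60] [ 0.035  0.41  -0.219  2.143  0.081  0.797  1.362]
151 0.2 [415, 25, 5] [ 0.014  0.512 -0.196  2.169  0.109  0.671  1.339]
151 0.2 [505, 28, 5] [ 0.03   0.606 -0.206  1.961  0.13   0.789  1.345]
151 0.3 [406.4, 1, 4] [ 0.117  0.535 -0.145  2.149 -0.112  0.726  1.142]
151 0.3 [406.4, 1, 90] [ 0.123  0.38  -0.147  2.109 -0.119  0.921  1.128]
151 0.3 [415, 25, 60] [ 0.035  0.459 -0.216  2.081  0.066  0.909  1.377]
151 0.3 [415, 25, 5] [ 0.017  0.556 -0.195  2.104  0.087  0.791  1.363]
151 0.3 [505, 28, 5] [ 0.029  0.65  -0.204  1.891  0.109  0.913  1.366]
```

```bash
python3 - <<'E'
from h import *
a=np.radians(-29); d=np.array([np.cos(a),np.sin(a)])
tip=np.array([489.5,-45.2]); g=tip-95*d
yaw=np.radians(151)
manip.move_gripper(62,effort=60)
manip.movep([*g,70],DOWN(yaw)); manip.line_to([*g,5],speed=100)
manip.move_gripper(25,effort=60)
s=manip.state(); print('gap',s['finger_gap'],s['grasp_force'],s['tool_pos'])
manip.line_to([*g,25],speed=80)
ys=np.radians(1.64); x=np.array([np.cos(ys),np.sin(ys)])
edge=np.array([530.4,25.])
p=edge-(95+8)*x
manip.line_to([*p,25],rot=DOWN(np.pi+ys),speed=120)
im,C=shot('scene','ins0'); 
manip.line_to([*p,6],speed=60)
s=manip.state(); print(s['time_s'],s['finger_gap'],s['tool_pos'],s['ft_force'])
im,C=shot('side','ins1'); cv2.imwrite('pics/ins1b.png',cv2.resize(im[120:312,130:386],(800,600),interpolation=2))
E
```

```text
gap 34.72180760898881 60.173379778862 [407.016   0.848   5.878]
6.7083 34.686055008023104 [427.261  21.642   5.765] [-1.783 -0.64   6.215]
```

View pics/ins1b.png

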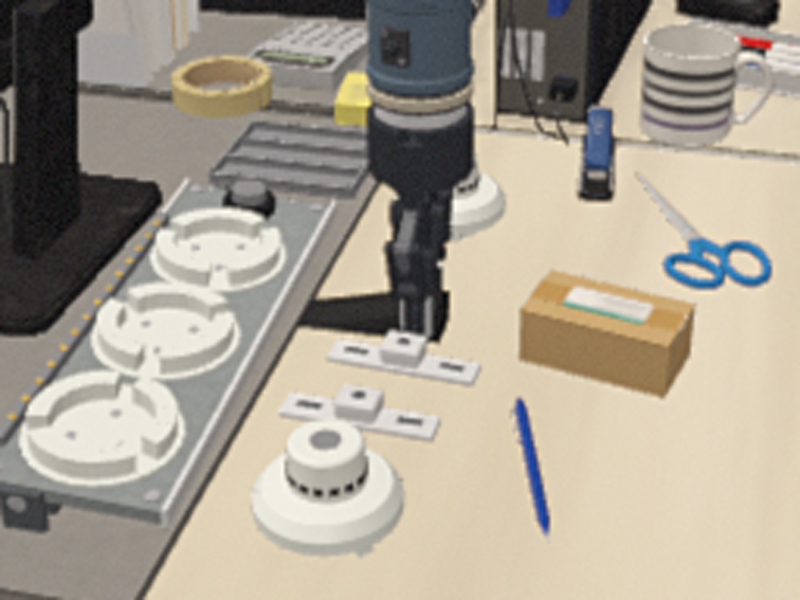

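The wedge is held squarely, with its tip just in front of the board's edge at about (305,312) and clear of the brackets. Pushing it in.

```bash
python3 - <<'E'
from h import *
ys=np.radians(1.64); x=np.array([np.cos(ys),np.sin(ys)]); edge=np.array([530.4,25.])
z=manip.state()['tool_pos'][2]+.5
def rep(): 
    s=manip.state(); print(round(s['time_s'],2),'in',(s['tool_pos'][:2]-edge)@x+95,s['tool_pos'],s['ft_force'],s['finger_gap'])
print(manip.line_to([*(edge+(40-95)*x),z],speed=60,f_stop=15)); rep()
for dep in (50,55,60,65,70,75,80):
    r=manip.line_to([*(edge+(dep-95)*x),z],speed=25,f_stop=32); rep()
    if r: break
im,C=shot('side','ins2'); cv2.imwrite('pics/ins2b.png',cv2.resize(im[120:312,130:386],(800,600),interpolation=2))
E
```

```text
True
7.03 in -8.26297698051988 [427.191  21.652   5.759] [-1.227  0.098  6.473] 34.531188299657614
7.88 in -5.958462075144581 [429.504  21.377   5.622] [-3.347  0.203  6.951] 34.74645678076238
```

View pics/ins2b.png

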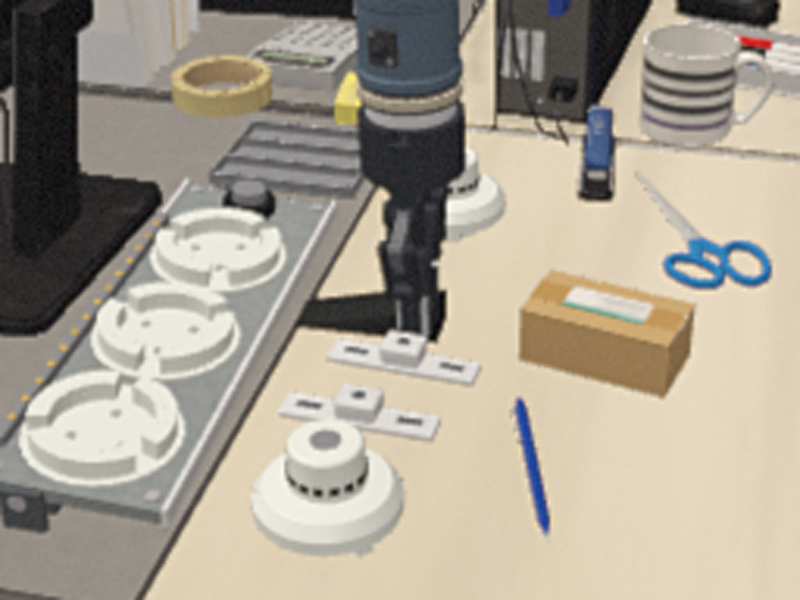

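```bash
python3 - <<'E'
from h import *
s=manip.state(); print(s['ft_force'],s['tool_pos'],s['tcp_rot'],s['torque'])
im,C=shot('scene','ins3')
im2,C2=shot('side')
a=cv2.resize(im[150:270,200:320],(400,400),interpolation=2); b=cv2.resize(im2[190:250,210:290],(400,300),interpolation=2)
c=np.zeros((400,800,3),np.uint8); c[:,:400]=a; c[:300,400:]=b; cv2.imwrite('pics/ins3b.png',c)
for P in ([530,25,14],[524,25,0],[526,25,3],[526,43,3],[526,7,3]): print(P,(proj(C,P)-[200,150])/120*400,(proj(C2,P)-[210,190])*5+[400,0])
E
```

```text
[-1.975 -0.188  7.04 ] [429.458  21.353   5.595] [-3.136 -0.025 -3.113] [-0.083 -0.124 -0.028]
[530, 25, 14] [ 78.568 223.071] [462.658 127.222]
[524, 25, 0] [ 87.623 235.865] [476.142 153.766]
[526, 25, 3] [ 84.802 232.891] [471.83  147.916]
[526, 43, 3] [ 75.551 252.375] [460.04  168.015]
[526, 7, 3] [ 93.838 213.86 ] [483.305 128.354]
```

View pics/ins3b.png

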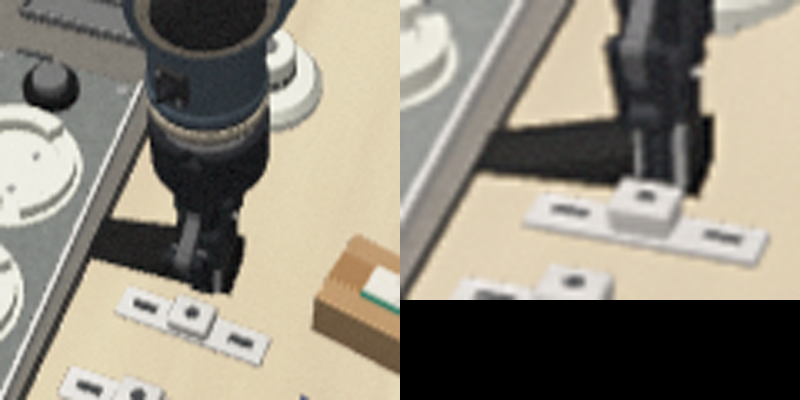

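```bash
cat >> h.py <<'E'
ys=np.radians(1.64); sx=np.array([np.cos(ys),np.sin(ys)]); edge=np.array([530.4,25.])
def rep(): 
    s=manip.state(); print(round(s['time_s'],2),'in',(s['tool_pos'][:2]-edge)@sx+95,s['tool_pos'],s['tcp_rot'],s['ft_force'],s['finger_gap'])
E
python3 - <<'E'
from h import *
R0=DOWN(np.pi+ys)
manip.line_to([*manip.state()['tool_pos'][:2],11],rot=R0,speed=40); rep()
for dep in (-3,5,15,25):
    r=manip.line_to([*(edge+(dep-95)*sx),11],rot=R0,speed=40,f_stop=15); print(r); rep()
    if r: break
E
```

```text
8.32 in -6.616734532884465 [428.851  21.194  10.686] [-3.141 -0.001 -3.113] [ 0.279 -0.43  -0.961] 34.74620686213997
False
8.57 in -2.6157996064486895 [432.82   22.351  10.835] [ 3.141  0.    -3.113] [-0.461 -0.772 -1.086] 34.927363364915884
False
8.92 in 5.438123564051551 [440.875  22.439  10.984] [ 3.141  0.    -3.113] [ 0.068  0.598 -0.206] 34.67358385055392
False
9.32 in 15.245825139216578 [450.678  22.721  10.989] [ 3.142  0.    -3.113] [-0.774 -0.146 -0.943] 34.55024415504498
False
9.72 in 25.304523489576226 [460.733  23.004  10.864] [ 3.141  0.    -3.113] [-0.254 -0.027 -2.926] 34.92020492900603
```

```bash
python3 - <<'E'
from h import *
R0=DOWN(np.pi+ys)
p=manip.state()['tool_pos']
manip.line_to([*p[:2],6.5],rot=R0,speed=40); rep()
for dep in (35,42,48,53,58,62,66,70,73,76):
    r=manip.line_to([*(edge+(dep-95)*sx),6.5],rot=R0,speed=30,f_stop=30); print(r); rep()
    if r: break
E
```

```text
9.98 in 25.10217600974643 [460.53   23.029   6.28 ] [-3.142 -0.    -3.113] [ 0.441  0.217 -0.556] 34.52810961419396
False
10.46 in 35.16444346999759 [470.589  23.291   6.519] [ 3.142  0.    -3.113] [ 0.423 -0.131 -0.586] 34.50335956636852
False
10.84 in 42.17609534038379 [477.598  23.489   6.453] [ 3.142  0.    -3.113] [-0.732  0.071 -0.468] 34.73983583055596
False
11.19 in 46.98922424801606 [482.415  23.397   5.952] [-3.141 -0.002 -3.113] [-1.515 -0.128 -3.647] 34.6617914993358
False
11.51 in 49.39548758321825 [484.825  23.327   5.642] [-3.14  -0.008 -3.113] [-6.526 -0.791 -0.864] 34.36024411340253
False
11.82 in 49.399106342820296 [484.829  23.305   5.518] [-3.138 -0.017 -3.113] [-18.874   0.431  10.907] 34.820333058394624
False
12.11 in 49.33339598924779 [484.764  23.269   5.475] [-3.137 -0.025 -3.112] [-28.228   0.644  22.084] 34.55864554717603
False
12.39 in 57.61101869165927 [493.041  23.415   5.409] [-3.139 -0.017 -3.112] [-17.603   0.69    9.471] 34.872545822636084
False
12.68 in 60.70312105951149 [496.134  23.427   5.376] [-3.138 -0.019 -3.112] [-17.865  -0.26   10.583] 34.750229762735444
False
12.93 in 64.61432178085926 [500.044  23.515   5.395] [-3.138 -0.017 -3.113] [-16.609   0.278   9.429] 34.95760153471754
False
13.18 in 67.43707666368365 [502.865  23.633   5.417] [-3.138 -0.017 -3.113] [-17.809  -0.605   8.573] 34.26326623202778
```

```bash
python3 - <<'E'
from h import *
R0=DOWN(np.pi+ys)
last=None
for dep in np.arange(78,104,2.):
    manip.line_to([*(edge+(dep-95)*sx),6.5],rot=R0,speed=30,f_stop=25); 
    s=manip.state(); i=(s['tool_pos'][:2]-edge)@sx+95; f=s['ft_force']@[*sx,0]; print(dep,i,f,s['ft_force'][2],s['finger_gap'])
    if f<-38: break
rep()
im,C=shot('side','ins4'); cv2.imwrite('pics/ins4b.png',cv2.resize(im[120:312,130:386],(800,600),interpolation=2))
E
```

```text
78.0 70.02835113765093 -16.229175674057014 8.738467714419876 34.507250799174464
80.0 71.72664500974727 -16.107195766838615 9.018223168898922 34.58482578859725
82.0 73.70145458733572 -17.356992109882036 10.024826697013786 34.6112082912512
84.0 73.66698168232631 -21.561135811418374 15.653791797665253 34.38143890901103
86.0 73.68890145187967 -26.154783358207556 20.947885378523644 34.949017964132985
88.0 73.66049488674373 -30.839666471094926 26.04436904665923 34.39417449302655
90.0 73.96608032516276 -33.13180770404451 28.18217838166656 34.41384050105478
92.0 73.95346941659372 -38.410987800917724 32.42359259958088 34.68929996229624
15.18 in 73.95346941659372 [509.381  23.726   5.233] [-3.135 -0.037 -3.113] [-38.411  -0.543  32.424] 34.68929996229624
```

View pics/ins4b.png

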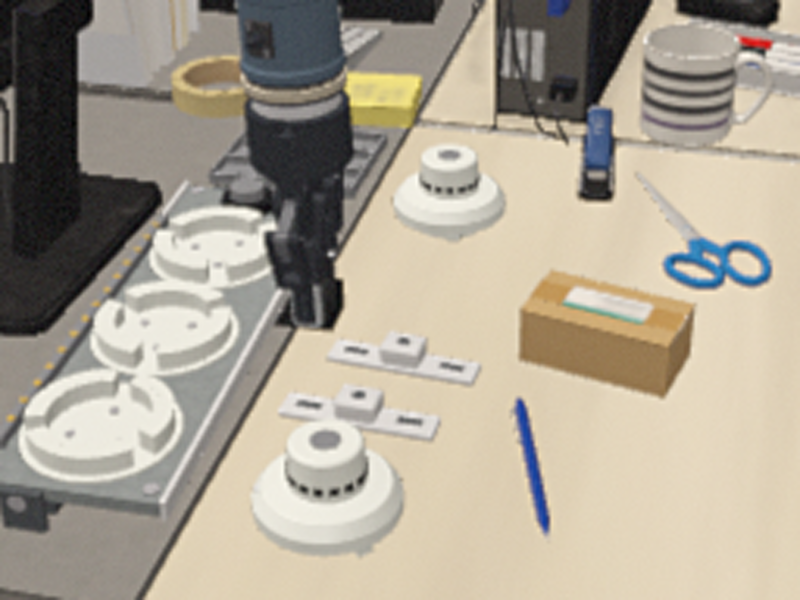

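The wedge stopped at about 74 mm in, with the force rising steeply to 38 N, so it is jammed. Its heel sits just in front of the edge at (325,300), and the board now looks level. Next I release it and measure the bases from straight above.

```bash
python3 - <<'E'
from h import *
import pickle
k=.64; S=cam('scene');D=cam('side')
print('monitor corner',tri([(S,np.array((60,378))*k),(D,np.array((45,345))*k)]))
R0=DOWN(np.pi+ys)
manip.line_to([*(edge+(75.5-95)*sx),6],rot=R0,speed=30); rep()
manip.move_gripper(52); rep()
manip.line_to([*manip.state()['tool_pos'][:2],110],rot=R0,speed=150)
out=[]
for n,p in (('R',[593,-71,200]),('L',[587,159,200])):
    manip.movep(p,DOWN(np.pi/2)); manip.hold(.25); im,C=shot('wrist','base'+n); out.append((im,C))
    T=C[1]; nad=proj(C,[T[0,3],T[1,3],49]); b,a,m,o=blob(im,nad,75,125,False)
    cn=max(cv2.findContours(m,0,2)[0],key=cv2.contourArea); e=cv2.fitEllipse(cv2.convexHull(cn)); e0=np.array(e[0])+o
    print(n,a,e0,e[1],onz(C,e0,49)[:2],'diam',np.array(e[1])*(T[2,3]-49)/C[0][0,0])
pickle.dump(out,open('b.pkl','wb')); rep()
cv2.imwrite('pics/bb.png',np.hstack([cv2.resize(o[0][0:260,:],(400,260)) for o in out]))
E
```

```text
monitor corner [857.141 254.299  90.839]
15.93 in 74.134644102403 [509.561  23.785   5.349] [-3.141 -0.004 -3.113] [-4.679 -1.856 -6.802] 34.427209275445044
16.23 in 78.21540099935658 [513.603  25.193   7.205] [ 3.14   0.005 -3.113] [-1.245 -0.258 -0.693] 52.12415955679088
R 10878 [257.075  83.426] (116.31880187988281, 121.9677734375) [595.695   7.595] diam [104.033 109.085]
L 10530 [254.964  80.66 ] (115.7652816772461, 121.68594360351562) [589.104 237.387] diam [103.668 108.97 ]
19.73 in 155.72395001510904 [587.356 157.483 200.047] [3.141 0.    1.568] [-0.028 -0.099  0.253] 52.02919573666846
```

View pics/bb.png

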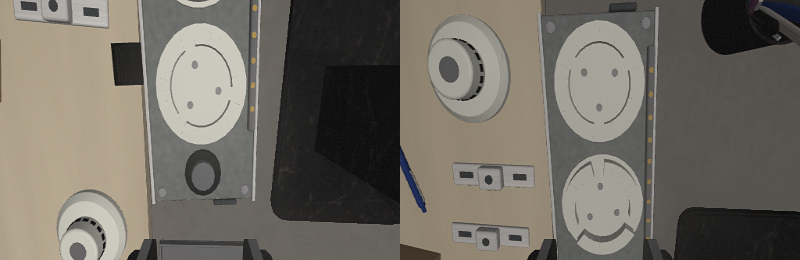

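The crops show base R at (200,83) with the wedge's heel jammed at (127,64), base L at (600,82), head A at (450,70) and head B at (80,245). An ellipse centre is biased by the camera tilt, so I'll project the contours onto the rim plane and fit circles there.

```bash
cat >> h.py <<'E'
def circ(im, C, P, z, thr=125, r=75, kind='hull'):
    """circle fit, on plane z, of the bright blob round the world point P"""
    b,a,m,o = blob(im, proj(C, [*P[:2], z]), r, thr, False)
    cn = max(cv2.findContours(m,0,1)[0], key=cv2.contourArea)
    h = cv2.convexHull(cn)[:,0] + np.array(o)
    q = np.array([onz(C, p, z)[:2] for p in h])
    # points spaced evenly: keep hull as is, algebraic fit
    s = np.linalg.lstsq(np.c_[2*q, np.ones(len(q))], (q**2).sum(1), rcond=None)[0]
    rad = np.sqrt(s[2]+s[0]**2+s[1]**2)
    return s[:2], rad, np.abs(np.hypot(*(q-s[:2]).T)-rad).max()
E
python3 - <<'E'
from h import *
import pickle
(r,l)=pickle.load(open('b.pkl','rb')); (i0,C0),(i1,C1)=pickle.load(open('w.pkl','rb'))
print('R',circ(*r,[595,8],49)); print('L',circ(*l,[589,237],49)); print('M',circ(*l,[592,122],49))
print('old R',circ(i1,C1,[593,8],47),'old L',circ(i0,C0,[587,238],47))
for (im,C) in (r,l):
    for nm,c in (('A',(445,245)),('B',(445,-146))):
        u=proj(C,[*c,62]); 
        if 0<u[0]<512 and 0<u[1]<384: 
            b,a,_,_=blob(im,u,16,110); print(nm,u,b,a,onz(C,b,62)[:2])
E
```

```text
R (array([595.693,   4.91 ]), np.float64(49.635570994394136), np.float64(0.2253813466288932))
L (array([589.099, 234.725]), np.float64(49.339530221665974), np.float64(0.42409327583575873))
M (array([592.253, 124.57 ]), np.float64(49.48572073433648), np.float64(0.7013132570172971))
old R (array([593.23,   6.47]), np.float64(50.211970988030934), np.float64(0.5298746818880318)) old L (array([586.72 , 236.556]), np.float64(49.87859643310079), np.float64(0.43545296491420515))
B [ 99.272 251.57 ] [ 99.34  251.503] 294 [ 445.075 -145.928]
A [76.262 71.086] [66.155 69.669] 329 [437.04  246.094]
```

```bash
cat >> h.py <<'E'
BASE = {'L':np.array([589.1,234.7]),'M':np.array([592.4,119.8]),'R':np.array([595.7,4.9])}
def dot_at(P, z=62, r=18, f=.75):
    """nadir look (yaw 90) at a dark dot on a bright top"""
    manip.movep([P[0],P[1]-79,200],DOWN(np.pi/2)); manip.hold(.2)
    im,C = shot('wrist'); u = proj(C,[*P,z])
    b,a,_,_ = blob(im,u,r,110); return onz(C,b,z)[:2], a
def center_grip(P, zt=29):
    """grip the nose in two directions so that it ends centred; returns the centre"""
    manip.move_gripper(75)
    manip.movep([*P,110],DOWN(np.pi/2)); manip.line_to([*P,zt],speed=120)
    manip.move_gripper(40,effort=25); print('gap',manip.state()['finger_gap'])
    manip.move_gripper(75)
    manip.line_to([*P,zt],rot=DOWN(0.),speed=100)
    manip.move_gripper(40,effort=45); s=manip.state(); print('gap',s['finger_gap'],s['grasp_force'],s['tool_pos'],s['time_s'])
    return s['tool_pos'][:2]
E
python3 - <<'E'
from h import *
P,a=dot_at([436,246]); print('dot',P,a)
print('moved there', center_grip(P))
rep()
E
```

```text
dot [434.625 246.799] 509
gap 47.535553364459226
gap 46.93953374349378 51.3928766513709 [434.802 246.12   29.601] 25.1833
moved there [434.802 246.12 ]
25.18 in 5.769103784878737 [434.802 246.12   29.601] [ 3.141  0.    -0.   ] [-1.435 -2.617  7.047] 46.93953374349378
```

```bash
cat >> h.py <<'E'
def st(): 
    s = manip.state(); return s['tool_pos'], s['ft_force'], s['tcp_rot'][2], s['time_s'], s['finger_gap']
def set_on(base, zg, yaw=0.):
    """carry the gripped head over a base and set it down; zg = TCP height above underside"""
    p,*_ = st()
    manip.line_to([*p[:2],zg+115],speed=200)
    manip.line_to([*base,zg+115],rot=DOWN(yaw),speed=220)
    manip.line_to([*base,zg+56],speed=150)
    manip.hold(.15)
    hit = manip.line_to([*base,zg+34],speed=30,f_stop=5)
    p,f,_,t,g = st(); print('set',hit,'underside',p[2]-zg-32,'xy',p[:2]-base,'f',f,'gap',g,'t',t)
    return p[2]-zg-32
E
python3 - <<'E'
from h import *
set_on(BASE['L'],29.6)
E
```

```text
set True underside 11.992204644860998 xy [0.176 0.076] f [-1.065 -0.272  6.893] gap 46.89335680366962 t 27.9417
```

Underside is at 12.0 mm, so the spigot is in the mouth and the lugs are on the rim. Now I turn it by feel.

```bash
cat >> h.py <<'E'
def turn_in(base, zg, yaw=0., span=np.radians(128), step=np.radians(4), press=2.5):
    z0 = st()[0][2]; zt = z0-press; n = 0
    while n*step < span:
        n += 1
        manip.line_to([*base,zt],rot=DOWN(yaw+n*step),speed=30)
        p,f,y,t,g = st(); u = p[2]-zg-32
        if n%5==0 or u<9.5: print(round(np.degrees(y),1),'u',round(u,2),'f',f,'gap',round(g,1),'t',round(t,1))
        if f[2]>10: zt += .5
        if f[2]<3: zt -= .5
        if u < 10.0: break
    manip.hold(.1)
    manip.line_to([*base,zg+32+2],rot=DOWN(yaw+n*step),speed=25,f_stop=10); p,f,y,t,g = st(); print('home? u',p[2]-zg-32,'f',f,'gap',g,'t',t)
    return p[2]-zg-32, yaw+n*step
E
python3 - <<'E'
from h import *
print(turn_in(BASE['L'],29.6))
E
```

```text
15.9 u 8.98 f [-2.136  0.736 -2.471] gap 46.7 t 28.9
home? u 5.025790753679594 f [-2.111 -0.733  6.262] gap 46.78665736961117 t 29.3333
(np.float64(5.025790753679594), np.float64(0.2792526803190927))
```

Head A is home (underside at 5.03 mm). Next is head B, on base R.

```bash
python3 - <<'E'
from h import *
p=st()[0]
manip.move_gripper(75); manip.line_to([*p[:2],p[2]+60],speed=200)
P,a=dot_at([445.3,-146]); print('dot',P,a,st()[3])
c=center_grip(P); zg=st()[0][2]
open('zg','w').write(str(zg))
u=set_on(BASE['R'],zg)
if 10.5<u<13.5: print(turn_in(BASE['R'],zg))
E
```

```text
dot [ 445.666 -144.884] 478 32.2083
gap 47.52294649365253
gap 46.94531038122538 56.325680846348405 [ 445.874 -145.669   29.584] 36.625
set True underside 11.494166276310018 xy [0.25  0.111] f [-0.323  0.905  7.038] gap 47.26493505236771 t 39.6583
4.0 u 8.67 f [ 0.615  0.174 -0.556] gap 46.8 t 39.9
home? u 4.998400974691343 f [-2.367  0.153  7.495] gap 46.75943761157207 t 40.275
(np.float64(4.998400974691343), np.float64(0.06981317007977318))
```

Both heads are home (5.03 and 5.00 mm). Now the test button.

```bash
python3 - <<'E'
from h import *
p=st()[0]
manip.move_gripper(75); manip.line_to([*p[:2],p[2]+60],speed=200)
B=BASE['R']-78*np.array([-np.sin(ys),np.cos(ys)]); print(B)
manip.movep([*B,130],DOWN(np.pi/2)); manip.move_gripper(0)
im,C=shot('scene','pre')
manip.line_to([*B,60],speed=150); manip.hold(.15)
zs=[]
for z in np.arange(56,38,-1.):
    manip.line_to([*B,z],speed=40,f_stop=30); p,f,_,t,_=st(); print(z,round(p[2],2),round(f[2],2))
    if f[2]>18: break
manip.hold(.3)
manip.line_to([*B,130],speed=150)
im2,C2=shot('side','post'); print(st()[3])
cv2.imwrite('pics/post.png',np.hstack([cv2.resize(im[140:340,100:360],(400,308)),cv2.resize(im2[140:340,100:360],(400,308))]))
E
```

```text
[597.932 -73.068]
56.0 56.11 0.56
55.0 54.96 -0.19
54.0 54.15 1.44
53.0 53.12 1.68
52.0 52.11 2.32
51.0 51.09 2.77
50.0 50.12 3.62
49.0 49.12 4.65
48.0 48.14 5.24
47.0 48.02 10.4
46.0 47.87 16.4
45.0 47.76 22.46
47.9667
```

View pics/post.png

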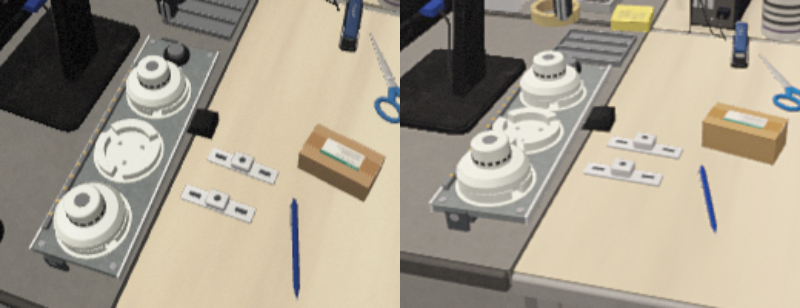

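The heads sit evenly on the end bases, the wedge heel is at (203,122) in front of the edge, and the button has gone its full 6 mm. The brackets look unmoved. Next I look at the tray and the brackets.

```bash
python3 - <<'E'
from h import *
manip.movep([530,-190,200],DOWN(0.)); manip.hold(.2)
im,C=shot('wrist','tray')
cv2.imwrite('pics/trayb.png',im)
for P in ([537,-161,12],[671,-161,12],[671,-275,12],[537,-275,12]): print(P,proj(C,P))
print(st()[3])
E
```

```text
[537, -161, 12] [228.138 157.555]
[671, -161, 12] [224.662  11.771]
[671, -275, 12] [351.102  12.08 ]
[537, -275, 12] [339.192 157.772]
49.325
```

View pics/trayb.png

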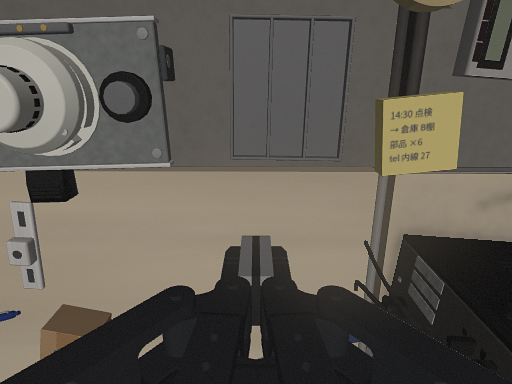

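The tray's corners are at (231,15), (354,17), (341,161) and (230,158) px, all empty. Now I fetch the brackets.

```bash
cat > br.py <<'E'
from h import *
im=cv2.imread('pics/tray.png')
def look(P):
    manip.move_gripper(60); manip.movep([P[0],P[1]-79,180],DOWN(np.pi/2)); manip.hold(.2)
    im,C=shot('wrist'); q=[]
    a=np.radians(-3)
    for off,z in ((0,21),(-36.3,6),(36.3,6)):
        u=proj(C,[P[0]+off*np.cos(a),P[1]+off*np.sin(a),z]); b,ar,_,_=blob(im,u,13,120); q.append(onz(C,b,z)[:2]); print('  blob',u,b,ar,q[-1])
    d=q[2]-q[1]; return q[0],(q[1]+q[2])/2,np.arctan2(d[1],d[0]),np.linalg.norm(d)
def put(P,dst,tyaw):
    b,m,a,n=look(P); print('bracket',b,m,'ang',np.degrees(a),'slots',n)
    assert abs(n-72.7)<4 and np.linalg.norm(b-m)<5 and abs(a)<.5
    y=np.pi/2+a
    manip.movep([*b,80],DOWN(y)); manip.line_to([*b,9],speed=120); manip.move_gripper(20,effort=50)
    p,f,_,t,g=st(); zg=p[2]; print('grip',g,f,t); assert 26<g<33
    manip.line_to([*b,150],speed=200)
    manip.line_to([*dst,150],rot=DOWN(np.pi/2+tyaw),speed=250)
    print('gap over tray',st()[4])
    manip.line_to([*dst,zg+12],speed=150); manip.hold(.1)
    hit=manip.line_to([*dst,zg+1],speed=30,f_stop=4); p,f,_,t,g=st(); print('down',hit,'underside',p[2]-zg,'gap',g,f,t)
    manip.move_gripper(50); manip.line_to([*dst,110],speed=200)
E
python3 - <<'E'
from br import *
# tray pose from the saved view, whose tool pose was [530,-190,200], yaw 0
C=cam('wrist',dict(tcp_rot=[np.pi,0,0],tool_pos=[530,-190,200]))
c=np.array([onz(C,p,12)[:2] for p in ((230,158),(231,15),(354,17),(341,161))]); print(c, np.linalg.norm(np.roll(c,-1,0)-c,axis=1))
t=c.mean(0); d=(c[1]-c[0]+c[2]-c[3]); ty=np.arctan2(d[1],d[0]); print('tray',t,np.degrees(ty))
yv=np.array([-np.sin(ty),np.cos(ty)])
put(np.array([430.6,71.8]),t+37*yv,ty)
print(st()[3])
E
```

```text
[[ 536.475 -163.46 ]
 [ 668.525 -167.393]
 [ 666.994 -278.908]
 [ 533.39  -277.848]] [132.109 111.526 133.609 114.43 ]
tray [ 601.346 -221.902] -1.0767232035487466
  blob [252.382  81.269] [252.585  80.517] 118 [430.78   72.424]
  blob [212.946  79.205] [213.469  77.971] 175 [394.872  74.77 ]
  blob [291.957  83.413] [291.945  83.288] 163 [466.835  70.009]
bracket [430.78   72.424] [430.854  72.39 ] ang -3.7848114879413775 slots 72.12065060081302
grip 28.39349517694951 [-0.87   0.418  6.597] 52.8083
gap over tray 28.70712979144044
down True underside 3.0862631794636233 gap 28.62221472735389 [-0.918 -0.22   4.   ] 56.5083
57.4917
```

Bracket 1 is flat on the tray's floor (underside 3.1 mm). Now bracket 2.

```bash
python3 - <<'E'
from br import *
t=np.array([601.3,-221.9]); ty=np.radians(-1.08)
put(np.array([444.2,141.7]),t,ty)
manip.movep([530,-190,200],DOWN(0.)); manip.hold(.2)
im,C=shot('wrist','fin1')
manip.movep([480,150,300],DOWN(np.pi/2)); manip.hold(.3)
im2,_=shot('side','fin2'); print(st()[3])
cv2.imwrite('pics/fin.png',np.hstack([im[0:260,0:400],cv2.resize(im2[110:310,100:400],(390,260))]))
E
```

```text
blob [252.48   81.231] [252.621  80.242] 124 [444.326 142.521]
  blob [213.021  79.15 ] [213.553  78.978] 179 [408.443 143.748]
  blob [292.081  83.394] [292.482  81.841] 170 [480.774 141.157]
bracket [444.326 142.521] [444.608 142.453] ang -2.051666452795383 slots 72.37767554424379
grip 28.703856529324206 [-0.278 -0.063  6.825] 60.8667
gap over tray 28.49696977438689
down True underside 3.0670456367370456 gap 29.027809767253697 [-1.209  0.261  3.462] 64.9167
69.1167
```

View pics/fin.png

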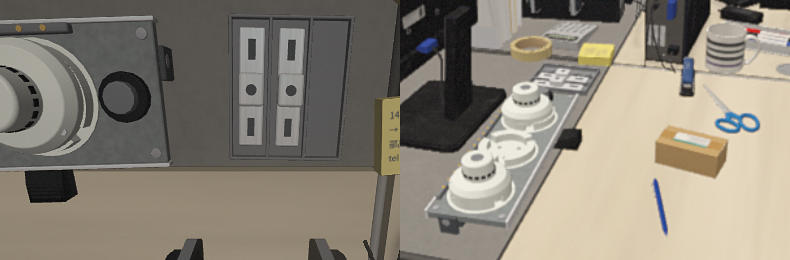

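Both brackets lie boss up, one to a compartment (boss dots at (250,90) and (291,90)). The heads are home, the wedge is in, and the notes and stapler are untouched.

```bash
python3 -c "
from workcell import manip
print(manip.hand_in())"
```

```text
the job is handed in; nothing more can be done
None
```

The job is handed in after about 70 s of robot time: the wedge is jammed under the level board, both heads present are fully home, the button was pressed its full 6 mm, and both brackets are flat and boss up in the tray; the stapler and notes were left alone, and no verdict was returned.

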